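Switch the ball sorter to its other chute and let the balls run

TASK

Rock the sorter's seesaw gate over to its other side by pressing down its raised end, then push the feed stop sideways, clear of the ramp, so that all three milling balls roll down the chute that the gate was not set to and come to rest in that chute's tray. Only press and push, picking nothing up; do not touch the balls, and leave the other things on the bench where they are.

Things in the scene. Friction and masses are not known exactly. Their poses are not given: they have to be found in the camera images.
- stand: Fixed ball sorter of plywood and aluminium, 0.3 x 0.47 m. Origin: on the table under the gate's pivot; x points up the feed ramp (away from the robot, turned up to 0.3 rad), y along the gate to the left chute. Ramp: channel 28 mm wide, falls 12 deg to the gate; guide bar and walls at the stop are below z = 165 mm. A fixed chute at each gate end leads to a tray.
- gate (a joint): Tilt (rad) of the seesaw gate, a steel trough 140 mm long, pivoted 65 mm above the table. +0.25: left (+y) end up, feeds the right chute; -0.25: right end up, feeds the left chute. Starts resting on either side. Top-heavy: pressed at its raised end (under 2 N) past level, it falls over to the other side and stays.
- pad_left (a point): Middle of the top face of the gate's left press pad: flat steel, 50 mm (stand x) by 40 mm (y), 6 mm thick, free above, sticking out towards the robot. Moves with the gate: 107 mm above the table when its end is up, 80 mm when down. The trough's wall, 18 mm high, stands 27 mm from this point on the ramp side.
- pad_right (a point): The same for the press pad at the gate's right end.
- stop (a joint): Slide of the feed stop along the stand's y (m): near 0 it blocks the ramp; slides 52 mm either way against about 1.5 N of friction, stays where left. 30 mm or more to either side clears the ramp and the balls roll down.
- stop_tab (a point): Middle of the top of the stop's upright black tab, about 200 mm above the table: 16 mm (stand x) by 24 mm (y), standing 36 mm free above its carriage, leaning 12 deg towards the robot. This is the part to push sideways.
- tray_left: White open tray, 120 mm (x) by 100 mm (y), walls 36 mm high, the outer one 70 mm, 4 mm thick, fixed at the end of the left chute; origin at the centre of its underside, axes as the stand's.
- tray_right: The same tray at the end of the right chute.
- ball1: White porcelain milling ball, 25 mm across, origin at its centre; number 1 of the row of three waiting on the feed ramp behind the stop (1 is nearest the gate). Not to be touched.
- ball2: White porcelain milling ball, 25 mm across, origin at its centre; number 2 of the row of three waiting on the feed ramp behind the stop (1 is nearest the gate). Not to be touched.
- ball3: White porcelain milling ball, 25 mm across, origin at its centre; number 3 of the row of three waiting on the feed ramp behind the stop (1 is nearest the gate). Not to be touched.
- glaze_jar: Bystander: jar 54 mm across and 75 mm high, standing beside the ramp on the left; origin at its underside. Leave it.
- glaze_can: Bystander: metal can 50 mm across and 90 mm high, standing beside the ramp on the right; origin at its underside. Leave it.
- nozzle: Bystander: brass printer nozzle 38 mm across and 42 mm high, standing in front of the gate; origin at its underside. Leave it.
- brush: Bystander: brush 160 mm long lying in front of the left tray; origin at its underside. Leave it.
- rib: Bystander: wooden potter's rib 90 x 45 x 8 mm lying in front of the right tray; origin at its underside. Leave it.
- mug: Bystander: blue mug 76 mm across and 90 mm high, at the right of the table; origin at its underside. Leave it.
- test_ring: Bystander: fired clay ring 100 mm across and 45 mm high, at the left of the table; origin at its underside. Leave it.

How it is judged:
By the outcome, as a careful person would: the job done as asked, in the order asked, and still so for the second after the job is handed in, with the robot touching nothing.
It also fails if it takes over 35 s, if anything falls off the work surface, if the arm or the gripper's body presses on something with over 40 N, if the wrist force passes 120 N, or if a joint passes its speed limit or range.

ROBOT

A 6-joint arm with a two-finger parallel gripper is mounted at the origin on the work surface. World frame = base frame: x ahead of the robot, y to its left, z up, the work surface at z = 0. Lengths are in m, angles in rad, forces in N, time in s.
With the tool pointing down it reaches from about 0.25 to 0.8 m from the base axis. Payload 3.9 kg.
Tool frame: the origin (TCP) lies between the finger pads; the fingertips stand 8 mm ahead of it and the grasp point (between the pads) lies 11 mm behind it (bot.nose_length is the distance from the TCP to the fingertips, in m); z points along the fingers, y is the line along which they close (so a half turn about z gives the same grasp; the last joint's range is limited). The gripper opens to 85 mm and grips with 20 to 120 N. Pads are 22 mm wide; open, the fingers measure 114 mm over their backs; the gripper's body (76 mm by 85 mm) begins 54 mm behind the grasp point. The pads swing forward as they close: fully open they stand 13 mm farther back than shut.
Start: joints at [1.13, 0.26, -0.138, 1.173, 0, 1.571], TCP at [0.224, 0.475, 0.239] pointing down, gripper open.
Joint ranges: [-2.78, 2.78], [-0.83, 1.72], [-1.28, 1.37], [-1.9, 2.12], [-1.57, 1.48], [-3.14, 3.14]. Speed limits (rad/s): [2.57, 2.57, 3.14, 3.14, 3.14, 3.14].

INTERFACE

Orientations are given as [roll, pitch, yaw] about the fixed x, y, z axes, in that order (R = Rz(yaw) Ry(pitch) Rx(roll)).
In Python, from station import telemetry, camera, calibration, ticket, outline_of, bot gives the robot as it stands. The module is installed in compiled form; this text tells all that it offers.
- The arm moves only by the tool step_arm, never from a script. Its argument "increments" is one flat list of numbers, 6 for each row, row after row: the shift along the tool's x, y, z each as a share of 50 mm, from -1 to 1, then the turn, a rotation vector about the tool's x, y, z each as a share of pi/4 rad, from -1 to 1. In form: [tx, ty, tz, ax, ay, az, tx, ty, tz, ax, ay, az, ...]. A call has 1 to 5 rows; each row shifts and turns the commanded pose from where the row before left it, along the tool's axes as they then stand; what a row does not reach is not made up. A row lasts 1/10 s, in which the tool goes at most 50 mm and 8.59 degrees, less where a joint would pass 70% of its speed; a pose out of reach is approached as far as the arm can. A call with a number of a shift or a turn outside -1 to 1 is refused whole. A call with a gripper value outside its range is refused whole. "fingers" is the closure, from 0 (fully open) to 1 (shut), set as the call begins (left out, the last holds). The fingers move at their own pace and stop on an object; "squeeze" is the grip in N (left out, the last holds). Time passes only in rows, so rows that do not move let the fingers close. It gives the time, the measured TCP pose, the force, the opening and the grip force at its end, in the units of the state.
- telemetry.state(): the state, without advancing time (a new reading comes with each control period).
- camera(name): name is "scene" or "top" or "wrist"; returns (picture, depth): 384x512x3 uint8, red, green, blue; 384x512 float32, m along the optical axis (not along the pixel's ray), 0 where there is no reading.
- calibration(name): a dict with "K" (3x3 intrinsics, pixels), "R" (3x3) and "t" (3): a world point X has camera coordinates R X + t. Camera axes: x right, y down, z forward; pixel columns grow to the right and rows downward; lengths in m; the calibration is good to about 2 mm. A picture is of the moment at which its call begins: read the wrist's pose just before it. calibration takes no time and is no camera call; for the wrist camera it gives the pose at the moment of the call.
- ticket.job_done(): hands the job in; it is judged then, once.
Trained networks look in the newest picture that a camera, given by its name, has taken for a name from the list of things; names that differ only in an ending like _2 or _b are one class to them, and where a whole thing is asked for, a point or a joint stands for the part that bears it (a point fixed in the world has none). Each returns a list of dicts, best first, with "score" (0 to 1); they miss things now and then, are a little off and sometimes report something else, mostly with a low value. They report only what shows in the picture. A call takes as long as a camera call.
- outline_of(target, camera): "mask" (384x512 bool, what is visible of it) and "centre" ([row, column] in pixels, amid what is visible of it).
The state is a dict: "t": time; "joint_pos": joint angles; "qvel": joint speeds; "joint_torque": joint torques, N m; "tcp_pos": TCP position; "ee_rot": TCP orientation; "force": force on the tool from outside, world axes, zero at the start; "wrist_torque": the same for the moment, N m; "gripper_width": finger opening in m; "gripper_force": force on a finger pad.
Only numpy, scipy, OpenCV 4.12 (cv2) and the standard library are available. Lean on these libraries where they do the work, as an engineer would, in place of code of your own. Each camera call takes 0.05 s, during which the arm holds its last target. There are 200 camera calls.

## Working session

There is one attempt and no reset: what is moved stays moved. The work goes in short steps, Python scripts to look and compute and a tool call to move; the robot and the scene stay as the last step left them, time stands still between calls to the robot, and variables do not carry over. Pictures are saved under pics/ and viewed, at most 10 in all, crops included, and the job is handed in when it is done.

Besides the shell and the picture viewer there is one more tool, called after "Emit:" as name(argument=value, ...) on one line, values as JSON. step_arm: Moves the arm, as the interface text tells. Shift numbers are shares of 50 mm and turn numbers shares of pi/4 rad, none past 1 either way. Its arguments: {"type":"object","properties":{"increments":{"type":"array","items":{"type":"number","minimum":-1,"maximum":1}},"fingers":{"type":"number"},"squeeze":{"type":"number"}},"required":["increments"]}

```bash
mkdir -p pics; cat > h.py <<'E'
import numpy as np, cv2
from station import telemetry, camera, calibration, ticket, outline_of, bot
def world(cam, depth, rows, cols):
    c=calibration(cam); K,R,t=map(np.array,(c["K"],c["R"],c["t"]))
    d=depth[rows,cols]; ok=d>0; rows,cols,d=rows[ok],cols[ok],d[ok]
    P=np.linalg.inv(K)@np.vstack([cols,rows,np.ones(len(d))])*d
    return (R.T@(P-t.reshape(3,1))).T
E
python3 - <<'E'
from h import *
s=telemetry.state(); print({k:np.round(v,3) for k,v in s.items()})
ims=[]
for cam in("top","scene"):
    p,d=camera(cam); np.savez(f"pics/{cam}.npz",p=p,d=d)
    cv2.imwrite(f"pics/{cam}1.png",p[:,:,::-1])
    for n in("pad_left","pad_right","stop_tab","gate","tray_left","tray_right","ball1","glaze_jar","glaze_can","nozzle"):
        for o in outline_of(n,cam)[:2]:
            r,c=np.nonzero(o["mask"])
            W=world(cam,d,r,c)
            print(cam,n,round(o["score"],2),np.round(o["centre"]),len(r),np.round(np.median(W,0),3) if len(W) else "", np.round(np.percentile(W,[3,97],axis=0),3).tolist() if len(W) else "")
E
```

```text
{'t': np.float64(0.0), 'joint_pos': array([ 1.13 ,  0.261, -0.139,  1.173,  0.   ,  1.571]), 'qvel': array([-0.001,  0.   ,  0.001, -0.002,  0.002, -0.   ]), 'joint_torque': array([ 3.0000e-03, -4.0567e+01,  2.5392e+01,  1.9000e-02,  0.0000e+00,
        0.0000e+00]), 'tcp_pos': array([0.224, 0.474, 0.238]), 'ee_rot': array([-3.14 , -0.   ,  2.701]), 'force': array([-0.465, -0.131,  0.349]), 'wrist_torque': array([-0.026,  0.019,  0.05 ]), 'gripper_force': np.float64(0.0), 'gripper_width': np.float64(0.085)}
top pad_left 0.67 [220. 256.] 845 [ 0.483 -0.02   0.098] [[0.425, -0.08, 0.075], [0.523, 0.056, 0.128]]
top pad_right 0.67 [224. 255.] 901 [ 0.482 -0.023  0.098] [[0.423, -0.08, 0.016], [0.523, 0.056, 0.127]]
top stop_tab 0.67 [221. 255.] 902 [ 0.483 -0.023  0.097] [[0.422, -0.08, 0.014], [0.523, 0.056, 0.127]]
top stop_tab 0.66 [204. 204.] 1091 [0.55  0.158 0.006] [[0.489, 0.098, -0.0], [0.608, 0.204, 0.07]]
top gate 0.68 [219. 254.] 898 [ 0.483 -0.023  0.098] [[0.425, -0.082, 0.016], [0.523, 0.056, 0.127]]
top gate 0.6 [214. 262.] 6970 [ 0.506 -0.045  0.014] [[0.4, -0.241, 0.001
[... 1621 characters left out ...]
 1341 [ 0.441 -0.201  0.007] [[0.381, -0.26, 0.002], [0.509, -0.15, 0.07]]
scene ball1 0.61 [215. 255.] 47 [ 0.603 -0.06   0.142] [[0.595, -0.068, 0.135], [0.612, -0.044, 0.149]]
scene ball1 0.5 [223. 266.] 56 [ 0.649 -0.074  0.154] [[0.637, -0.081, 0.145], [0.658, -0.063, 0.159]]
scene glaze_jar 0.84 [202. 300.] 350 [0.668 0.096 0.065] [[0.642, 0.083, 0.01], [0.687, 0.128, 0.078]]
scene glaze_jar 0.52 [195. 230.] 730 [ 0.484 -0.021  0.104] [[0.429, -0.081, 0.078], [0.526, 0.054, 0.131]]
scene glaze_can 0.71 [275. 218.] 427 [ 0.61  -0.239  0.086] [[0.581, -0.256, 0.002], [0.626, -0.211, 0.093]]
scene nozzle 0.41 [186. 213.] 97 [0.379 0.012 0.02 ] [[0.359, -0.037, 0.0], [0.422, 0.033, 0.103]]
```

```bash
python3 - <<'E'
from h import *
yaw=-0.289; c,s=np.cos(yaw),np.sin(yaw)
rows,cols=np.mgrid[0:384,0:512]; rows=rows.ravel(); cols=cols.ravel()
for cam in("top","scene"):
    z=np.load(f"pics/{cam}.npz"); W=world(cam,z["d"],rows,cols)
    xy=W[:,:2]-[0.495,-0.03]
    S=np.c_[xy@[c,s],xy@[-s,c],W[:,2]]
    for ylo in np.arange(-.09,.09,.02):
        m=(abs(S[:,1]-ylo-.01)<.01)&(S[:,0]>-.08)&(S[:,0]<.04)&(S[:,2]>.06)
        print(cam,round(ylo+.01,2),[(round(a,3),int(1000*np.median(S[m&(abs(S[:,0]-a)<.005),2]))if (m&(abs(S[:,0]-a)<.005)).any() else None for a in np.arange(-.075,.03,.01)])
    m=(S[:,2]>.172)&(abs(S[:,0]-.1)<.06)&(abs(S[:,1])<.1)
    print("tab",m.sum(),np.round(W[m],3)[:12].tolist(), np.median(W[m],0))
z=np.load("pics/top.npz");z2=np.load("pics/scene.npz")
a=cv2.resize(z["p"][140:280,170:350],(800,600),interpolation=2)
cv2.imwrite("pics/a.png",a[:,:,::-1])
b=cv2.resize(z2["p"][140:300,140:340],(750,600),interpolation=2); cv2.imwrite("pics/b.png",b[:,:,::-1])
E
```

```text
File "<stdin>", line 10
    print(cam,round(ylo+.01,2),[(round(a,3),int(1000*np.median(S[m&(abs(S[:,0]-a)<.005),2]))if (m&(abs(S[:,0]-a)<.005)).any() else None for a in np.arange(-.075,.03,.01)])
                                                                                                                                                                         ^
SyntaxError: closing parenthesis ']' does not match opening parenthesis '('
```

```bash
python3 - <<'E'
from h import *
yaw=-0.289; c,s=np.cos(yaw),np.sin(yaw)
rows,cols=np.mgrid[0:384,0:512]; rows=rows.ravel(); cols=cols.ravel()
for cam in("top","scene"):
    z=np.load(f"pics/{cam}.npz"); W=world(cam,z["d"],rows,cols)
    xy=W[:,:2]-[0.495,-0.03]
    S=np.c_[xy@[c,s],xy@[-s,c],W[:,2]]
    print(cam,"cols x(mm):",list(range(-75,30,10)))
    for y in np.arange(-.09,.095,.02):
        L=[]
        for a in np.arange(-.075,.03,.01):
            k=(abs(S[:,1]-y)<.01)&(abs(S[:,0]-a)<.005)&(S[:,2]>.06)
            L.append(int(1000*np.median(S[k,2])) if k.any() else 0)
        print(round(y,2),L)
    m=(S[:,2]>.172)&(abs(S[:,0]-.1)<.06)&(abs(S[:,1])<.1)
    print("tab",m.sum(),np.round(W[m],3)[:12].tolist(), np.median(W[m],0))
z=np.load("pics/top.npz");z2=np.load("pics/scene.npz")
a=cv2.resize(z["p"][140:280,170:350],(770,600),interpolation=2)
cv2.imwrite("pics/a.png",a[:,:,::-1])
b=cv2.resize(z2["p"][140:300,140:340],(750,600),interpolation=2); cv2.imwrite("pics/b.png",b[:,:,::-1])
E
```

```text
top cols x(mm): [-75, -65, -55, -45, -35, -25, -15, -5, 5, 15, 25]
-0.09 [0, 0, 0, 0, 0, 84, 63, 61, 62, 63, 82]
-0.07 [0, 111, 112, 114, 112, 88, 67, 67, 67, 67, 79]
-0.05 [0, 110, 109, 109, 111, 110, 110, 110, 109, 113, 0]
-0.03 [0, 104, 106, 105, 105, 104, 107, 105, 104, 106, 0]
-0.01 [0, 0, 0, 0, 74, 76, 113, 100, 100, 102, 102]
0.01 [0, 0, 0, 0, 73, 75, 118, 94, 94, 94, 103]
0.03 [0, 0, 0, 0, 0, 0, 106, 89, 89, 89, 125]
0.05 [0, 84, 83, 83, 83, 84, 97, 83, 85, 89, 0]
0.07 [0, 80, 77, 79, 79, 80, 85, 78, 81, 82, 76]
0.09 [0, 75, 77, 76, 76, 87, 63, 63, 63, 65, 88]
tab 41 [[0.588, -0.049, 0.199], [0.588, -0.052, 0.202], [0.588, -0.055, 0.201], [0.588, -0.058, 0.2], [0.588, -0.061, 0.202], [0.585, -0.049, 0.2], [0.584, -0.052, 0.204], [0.585, -0.055, 0.198], [0.584, -0.058, 0.204], [0.584, -0.061, 0.204], [0.584, -0.064, 0.202], [0.584, -0.067, 0.202]] [ 0.5807134  -0.05818418  0.20069886]
scene cols x(mm): [-75, -65, -55, -45, -35, -25, -15, -5, 5, 15, 25]
-0.09 [0, 0, 0, 0, 0, 78, 63, 62, 62, 0, 76]
-0.07 [0, 112, 113, 112, 113, 80, 67, 65, 67, 81, 80]
-0.05 [0, 109, 110, 110, 110, 111, 113, 108, 110, 114, 0]
-0.03 [0, 106, 105, 106, 106, 121, 113, 103, 104, 114, 0]
-0.01 [0, 0, 0, 0, 0, 0, 115, 99, 99, 109, 92]
0.01 [0, 0, 0, 0, 0, 0, 111, 95, 96, 96, 105]
0.03 [0, 0, 0, 0, 0, 0, 108, 90, 90, 91, 0]
0.05 [0, 82, 85, 84, 81, 0, 96, 84, 86, 93, 0]
0.07 [73, 78, 80, 79, 80, 94, 85, 78, 78, 88, 74]
0.09 [0, 0, 0, 75, 76, 75, 62, 64, 64, 89, 79]
tab 103 [[0.576, -0.05, 0.199], [0.576, -0.046, 0.195], [0.58, -0.046, 0.199], [0.575, -0.053, 0.198], [0.578, -0.053, 0.201], [0.581, -0.052, 0.203], [0.583, -0.05, 0.2], [0.585, -0.049, 0.202], [0.573, -0.06, 0.201], [0.574, -0.057, 0.196], [0.578, -0.058, 0.202], [0.58, -0.056, 0.202]] [ 0.5862139  -0.06247711  0.19339217]
```

View pics/a.png

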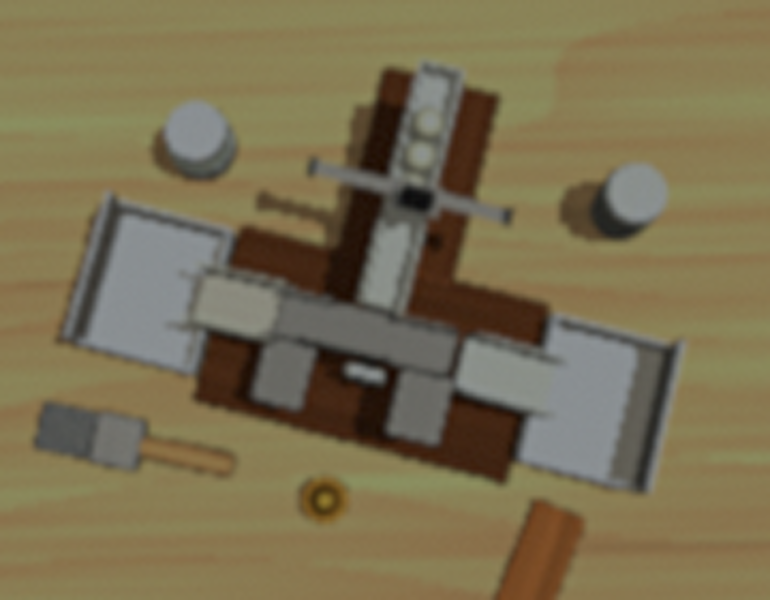

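View pics/b.png

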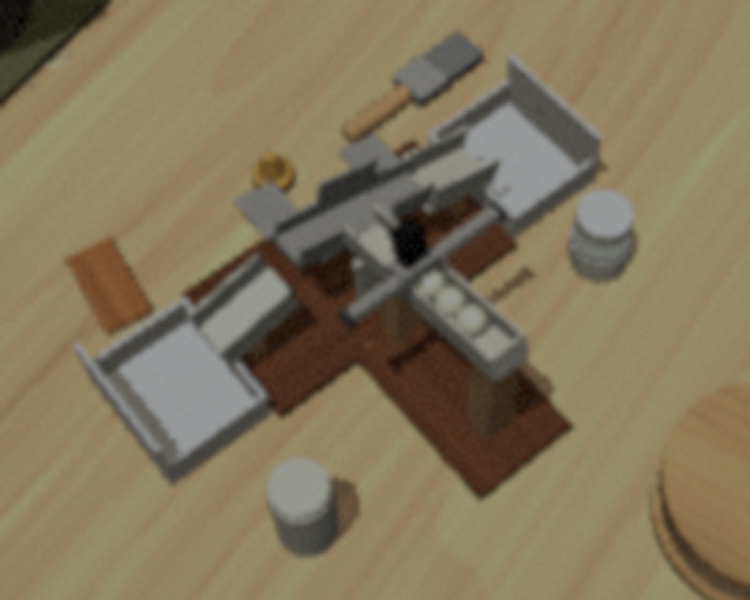

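Pictures: the right pad, at (418,408) in the top crop, is the raised one at about 107–113 mm. The left pad, at (285,375), is down. The black tab is at (415,198), with the balls behind it at (420,155) and (428,122). So I press the right pad.

Emit:
step_arm(increments=[0,0,0,0,0,-0.1,0,0,0,0,0,-0.094,-0.47,-0.6,0.04,0,0,0,-0.47,-0.6,0.04,0,0,0,-0.47,-0.6,0.04,0,0,0], fingers=1)

```text
t: 1.6
tcp_pos: [0.2662, 0.3675, 0.2331]
ee_rot: [-3.142, 0.0, 2.854]
force: [0.3, 0.0, 0.3]
gripper_width: 0.0121
gripper_force: 0.0
```

Emit:
step_arm(increments=[-0.47,-0.6,0.04,0,0,0,-0.47,-0.6,0.04,0,0,0,-0.47,-0.6,0.04,0,0,0,-0.47,-0.6,0.04,0,0,0,-0.47,-0.6,0.04,0,0,0])

```text
t: 2.1
tcp_pos: [0.3363, 0.1899, 0.2234]
ee_rot: [3.141, 0.001, 2.854]
force: [-0.7, -0.6, -0.2]
gripper_width: -0.0001
gripper_force: 0.0
```

Emit:
step_arm(increments=[-0.47,-0.6,0.04,0,0,0,-0.47,-0.6,0.04,0,0,0,-0.47,-0.6,0.04,0,0,0,-0.47,-0.6,0.04,0,0,0,-0.47,-0.6,0.04,0,0,0])

```text
t: 2.6
tcp_pos: [0.4064, 0.0125, 0.2135]
ee_rot: [3.141, 0.001, 2.853]
force: [0.4, -0.2, 0.1]
gripper_width: 0.0002
gripper_force: 0.0
```

Emit:
step_arm(increments=[-0.4,-0.6,0,0,0,0,0,0,0,0,0,0,0,0,0,0,0,0])

```text
t: 2.9
tcp_pos: [0.4165, -0.0209, 0.2133]
ee_rot: [3.141, -0.0, 2.851]
force: [-0.2, 0.1, -0.8]
gripper_width: 0.0
gripper_force: 0.0
```

```bash
python3 - <<'E'
from h import *
print(bot.nose_length); s=telemetry.state(); print(s["t"],s["tcp_pos"],s["ee_rot"],s["gripper_width"])
yaw=-0.289; c,q=np.cos(yaw),np.sin(yaw)
rows,cols=np.mgrid[0:384,0:512]; rows=rows.ravel(); cols=cols.ravel()
p,dw=camera("wrist"); cv2.imwrite("pics/w.png",p[:,:,::-1])
z=np.load("pics/top.npz"); z2=np.load("pics/scene.npz")
for cam,d in(("top",z["d"]),("scene",z2["d"]),("wrist",dw)):
    W=world(cam,d,rows,cols); xy=W[:,:2]-[0.495,-0.03]
    S=np.c_[xy@[c,q],xy@[-q,c],W[:,2]]
    for n,m in(("padR",(S[:,2]>.098)&(S[:,2]<.12)&(S[:,0]<-.028)&(S[:,0]>-.09)&(abs(S[:,1]+.045)<.05)),
               ("padL",(S[:,2]>.07)&(S[:,2]<.09)&(S[:,0]<-.028)&(S[:,0]>-.09)&(abs(S[:,1]-.06)<.05)),
               ("tab",(S[:,2]>.192)&(S[:,2]<.21)&(abs(S[:,0]-.1)<.05)&(abs(S[:,1])<.05))):
        if m.sum()>8: print(cam,n,m.sum(),"med W",np.round(np.median(W[m],0),3),"S range",np.round(np.percentile(S[m],[3,97],axis=0),3).tolist())
E
```

```text
0.008
2.9 [ 0.41651923 -0.02094474  0.21326047] [ 3.14122367e+00 -4.94261832e-04  2.85087367e+00] 1.5392797096225417e-05
top padR 155 med W [ 0.437 -0.059  0.108] S range [[-0.067, -0.062, 0.103], [-0.029, -0.026, 0.115]]
top padL 152 med W [0.467 0.043 0.081] S range [[-0.068, 0.043, 0.075], [-0.029, 0.081, 0.088]]
top tab 41 med W [ 0.581 -0.058  0.201] S range [[0.083, -0.014, 0.197], [0.097, 0.007, 0.204]]
scene padR 123 med W [ 0.435 -0.06   0.109] S range [[-0.066, -0.062, 0.103], [-0.03, -0.026, 0.114]]
scene padL 80 med W [0.46  0.046 0.081] S range [[-0.068, 0.044, 0.075], [-0.034, 0.08, 0.087]]
scene tab 56 med W [ 0.584 -0.06   0.2  ] S range [[0.083, -0.015, 0.193], [0.099, 0.008, 0.203]]
wrist padR 2004 med W [ 0.435 -0.056  0.109] S range [[-0.068, -0.059, 0.103], [-0.03, -0.022, 0.113]]
wrist padL 1709 med W [0.466 0.045 0.081] S range [[-0.069, 0.018, 0.076], [-0.029, 0.084, 0.086]]
```

View pics/w.png

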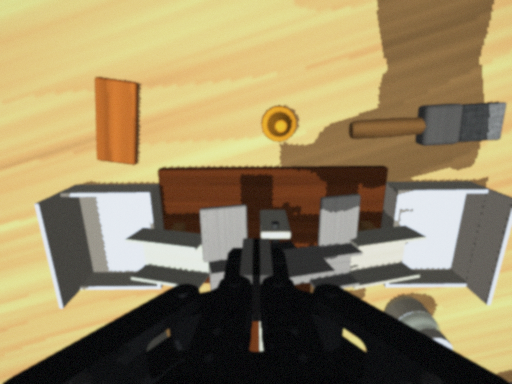

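The wrist view shows the right pad at about (225,232), up and clear, and the left pad at (340,220), down. All three cameras agree on the right pad's centre to within about 3 mm.

Emit:
step_arm(increments=[-0.56,-0.61,0,0,0,0,0,0,0.7,0,0,0,0,0,0.7,0,0,0,0,0,0,0,0,0])

```text
t: 3.35
tcp_pos: [0.4305, -0.0559, 0.1398]
ee_rot: [-3.14, -0.009, 2.855]
force: [-1.4, 0.4, -0.1]
gripper_width: -0.0002
gripper_force: 0.0
```

Emit:
step_arm(increments=[0,0,0.2,0,0,0,0,0,0.1,0,0,0,0,0,0.1,0,0,0,0,0,0.1,0,0,0,0,0,0,0,0,0])

```text
t: 3.85
tcp_pos: [0.4348, -0.0575, 0.1182]
ee_rot: [3.142, 0.0, 2.853]
force: [-0.0, 0.3, 0.5]
gripper_width: -0.0001
gripper_force: 0.0
```

Emit:
step_arm(increments=[0,0,0.12,0,0,0,0,0,0.12,0,0,0,0,0,0.12,0,0,0,0,0,0.1,0,0,0,0,0,0,0,0,0])

```text
t: 4.35
tcp_pos: [0.4339, -0.0575, 0.0944]
ee_rot: [-3.141, -0.002, 2.853]
force: [-0.0, -0.3, 0.1]
gripper_width: 0.0001
gripper_force: 0.0
```

```bash
cat > g.py <<'E'
from h import *
yaw=-0.289; c,q=np.cos(yaw),np.sin(yaw)
rows,cols=np.mgrid[0:384,0:512]; rows=rows.ravel(); cols=cols.ravel()
def gate(cam):
    p,d=camera(cam); W=world(cam,d,rows,cols); xy=W[:,:2]-[0.495,-0.03]
    S=np.c_[xy@[c,q],xy@[-q,c],W[:,2]]
    for y in(-.04,.058):
        m=(S[:,0]>-.068)&(S[:,0]<-.03)&(abs(S[:,1]-y)<.012)&(S[:,2]>.06)&(S[:,2]<.13)
        print(cam,y,m.sum(),np.median(S[m,2]) if m.any() else "")
    m=(S[:,2]>.192)&(S[:,2]<.21)&(abs(S[:,0]-.09)<.015)&(abs(S[:,1])<.08)
    if m.any(): print("tab",m.sum(),np.round(np.percentile(S[m],[3,50,97],axis=0),3).tolist())
    return p,S
E
python3 -c "
from g import *
gate('top');gate('wrist')"
```

```text
top -0.04 0 
top 0.058 86 0.11062224010300514
tab 40 [[0.083, -0.014, 0.196], [0.09, -0.004, 0.2], [0.097, 0.007, 0.203]]
wrist -0.04 2862 0.10848661768114369
wrist 0.058 4478 0.11012798996789286
```

The gate is over: the left pad is now up at about 110 mm. I'll retract and go beside the tab on its right.

Emit:
step_arm(increments=[0,0,-0.5,0,0,0,0,0,-0.75,0,0,0,0,0,-0.75,0,0,0,0,0,-0.78,0,0,0,0,0,0,0,0,0])

```text
t: 4.95
tcp_pos: [0.4384, -0.0581, 0.2397]
ee_rot: [3.14, 0.011, 2.853]
force: [0.2, 0.6, 0.7]
gripper_width: -0.0002
gripper_force: 0.0
```

Emit:
step_arm(increments=[-0.71,0,0,0,0,0,-0.71,0,0,0,0,0,-0.71,0,0,0,0,0,-0.71,0,0,0,0,0,0,0,0,0,0,0])

```text
t: 5.45
tcp_pos: [0.5748, -0.0992, 0.2326]
ee_rot: [3.142, 0.002, 2.853]
force: [-0.5, 1.4, -0.1]
gripper_width: -0.0002
gripper_force: 0.0
```

Emit:
step_arm(increments=[0,0,0,0,0,0,0,0,0,0,0,0])

```text
t: 5.65
tcp_pos: [0.5695, -0.0977, 0.2338]
ee_rot: [-3.141, -0.002, 2.853]
force: [-0.4, 0.7, -0.5]
gripper_width: -0.0003
gripper_force: 0.0
```

```bash
python3 -c "
from g import *
s=telemetry.state(); t=s['tcp_pos']; x=t[:2]-[.495,-.03]; print(s['t'],t,'S',x@[c,q],x@[-q,c])
p,S=gate('wrist');p,S=gate('scene');cv2.imwrite('pics/c.png',cv2.resize(p[120:300,130:370],(800,600),interpolation=2)[:,:,::-1])"
```

```text
5.65 [ 0.56953965 -0.09770084  0.23379016] S 0.09074276838678792 -0.04364990260386391
wrist -0.04 873 0.08441591259629751
wrist 0.058 1353 0.1103750481859188
tab 1062 [[0.083, -0.013, 0.194], [0.089, -0.002, 0.201], [0.097, 0.01, 0.202]]
scene -0.04 40 0.08368990900762956
scene 0.058 0 
tab 57 [[0.083, -0.014, 0.193], [0.094, -0.005, 0.2], [0.1, 0.008, 0.203]]
```

View pics/c.png

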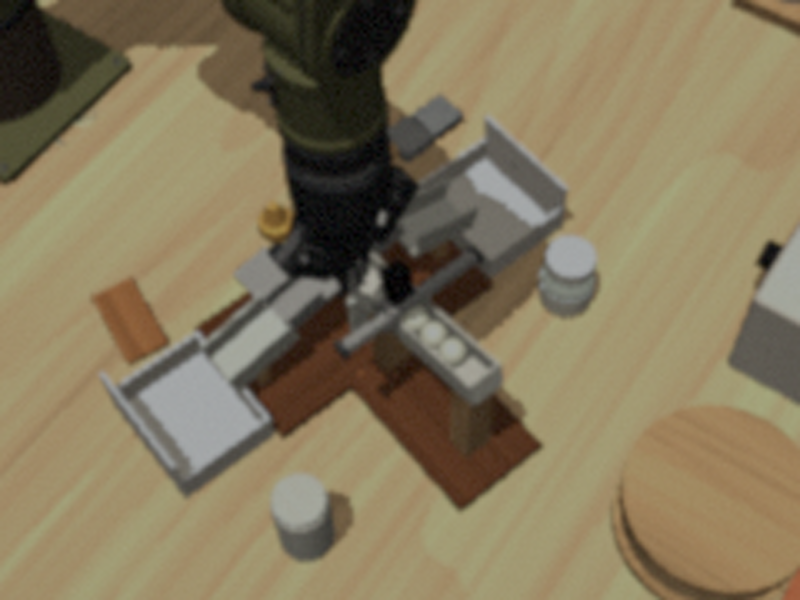

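The scene view shows the fingers to the right of the black tab (398,282), with the gate tilted down towards the right chute (235,345). Next I lower and push left.

Emit:
step_arm(increments=[-0.03,0,0.4,0,0,0,0,0,0.4,0,0,0,0,0,0.2,0,0,0,0,0,0,0,0,0])

```text
t: 6.15
tcp_pos: [0.5705, -0.0981, 0.1831]
ee_rot: [-3.141, -0.003, 2.853]
force: [-0.7, -0.9, -0.6]
gripper_width: -0.0001
gripper_force: 0.0
```

Emit:
step_arm(increments=[0,0.2,0,0,0,0,0,0.2,0,0,0,0,0,0.2,0,0,0,0,0,0.2,0,0,0,0,0,0.2,0,0,0,0])

```text
t: 6.65
tcp_pos: [0.5872, -0.0496, 0.1849]
ee_rot: [-3.142, 0.001, 2.854]
force: [-0.5, -1.3, 1.6]
gripper_width: 0.0002
gripper_force: 0.9
```

Emit:
step_arm(increments=[0,0.2,0,0,0,0,0,0,0,0,0,0,0,0,0,0,0,0,0,0,0,0,0,0])

```text
t: 7.05
tcp_pos: [0.5892, -0.0408, 0.184]
ee_rot: [3.141, -0.001, 2.853]
force: [-1.0, -0.5, -0.4]
gripper_width: -0.0001
gripper_force: 0.0
```

```bash
python3 -c "
from g import *
s=telemetry.state(); t=s['tcp_pos']; x=t[:2]-[.495,-.03]; print(s['t'],t,'S',x@[c,q],x@[-q,c])
p,S=gate('wrist');p,S=gate('scene');cv2.imwrite('pics/e.png',cv2.resize(p[120:300,130:370],(800,600),interpolation=2)[:,:,::-1])"
```

```text
7.05 [ 0.58918727 -0.04082689  0.18401149] S 0.09336685639199421 0.016464901402527553
wrist -0.04 684 0.08410041625399381
wrist 0.058 778 0.11023591559664699
tab 3070 [[0.083, 0.005, 0.193], [0.087, 0.036, 0.2], [0.095, 0.055, 0.208]]
scene -0.04 50 0.0837174668563359
scene 0.058 55 0.11065353580232655
tab 53 [[0.093, 0.001, 0.193], [0.099, 0.019, 0.199], [0.105, 0.053, 0.208]]
```

View pics/e.png

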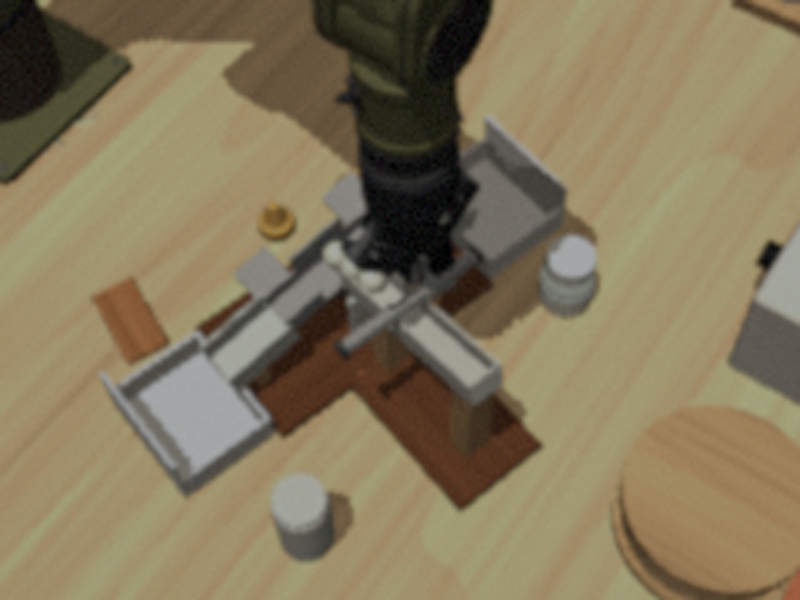

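The picture shows the balls already rolling at (335,250), (370,280) and (400,290), with the stop clear. I'll wait with the arm still, then back off and rise.

Emit:
step_arm(increments=[0,0,0,0,0,0,0,0,0,0,0,0,0,0,0,0,0,0,0,0,0,0,0,0,0,0,0,0,0,0])

```text
t: 7.65
tcp_pos: [0.5894, -0.041, 0.1843]
ee_rot: [3.142, 0.0, 2.853]
force: [-0.9, 0.9, 0.1]
gripper_width: -0.0003
gripper_force: 0.0
```

Emit:
step_arm(increments=[0,0,0,0,0,0,0,0,0,0,0,0,0,-0.1,0,0,0,0,0,0,-0.5,0,0,0,0,0,-0.7,0,0,0])

```text
t: 8.15
tcp_pos: [0.5861, -0.046, 0.2427]
ee_rot: [-3.14, -0.005, 2.853]
force: [0.5, -1.1, 0.3]
gripper_width: 0.0004
gripper_force: 0.0
```

Emit:
step_arm(increments=[0,0,-0.5,0,0,0,0,0,0,0,0,0,0,0,0,0,0,0,0,0,0,0,0,0,0,0,0,0,0,0])

```text
t: 8.65
tcp_pos: [0.5871, -0.0458, 0.2678]
ee_rot: [-3.141, -0.003, 2.853]
force: [-0.4, 0.5, 0.1]
gripper_width: 0.0
gripper_force: 0.0
```

Emit:
step_arm(increments=[0,0,0,0,0,0,0,0,0,0,0,0,0,0,0,0,0,0,0,0,0,0,0,0,0,0,0,0,0,0])

```text
t: 9.15
tcp_pos: [0.588, -0.0457, 0.2693]
ee_rot: [3.142, 0.0, 2.853]
force: [-0.3, 0.5, -0.2]
gripper_width: -0.0001
gripper_force: 0.0
```

```bash
python3 -c "
from g import *
s=telemetry.state(); print(s['t'],s['tcp_pos'],s['force'])
p,S=gate('scene');cv2.imwrite('pics/f.png',cv2.resize(p[120:300,130:370],(800,600),interpolation=2)[:,:,::-1])"
```

```text
9.15 [ 0.58796844 -0.04569561  0.26932266] [-0.28840887  0.46523223 -0.2330846 ]
scene -0.04 51 0.08425861990417877
scene 0.058 0 
tab 55 [[0.083, 0.031, 0.194], [0.094, 0.041, 0.2], [0.099, 0.053, 0.204]]
```

View pics/f.png

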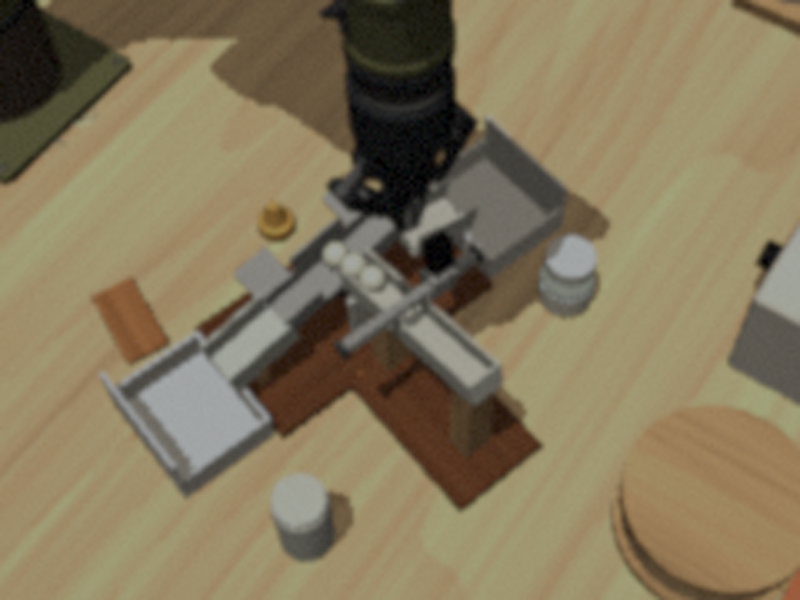

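The three balls have stopped in a row at (335,252), (352,265) and (372,278), at the ramp's lower end. I'll take a close look from the wrist and check whether they are still moving.

```bash
python3 -c "
from g import *
p,d=camera('wrist'); W=world('wrist',d,rows,cols); xy=W[:,:2]-[0.495,-0.03]
S=np.c_[xy@[c,q],xy@[-q,c],W[:,2]]
cv2.imwrite('pics/g.png',p[:,:,::-1])
print('cols y mm',list(range(-80,100,8)))
for x in np.arange(-.02,.075,.006):
  L=[]
  for y in np.arange(-.08,.1,.008):
    k=(abs(S[:,0]-x)<.003)&(abs(S[:,1]-y)<.004); L.append(int(1000*np.median(S[k,2])) if k.any() else 0)
  print(round(x*1000),L)
"
```

```text
cols y mm [-80, -72, -64, -56, -48, -40, -32, -24, -16, -8, 0, 8, 16, 24, 32, 40, 48, 56, 64, 72, 80, 88, 96]
-20 [89, 91, 79, 81, 83, 126, 128, 130, 132, 133, 137, 138, 139, 120, 104, 107, 108, 111, 112, 110, 76, 74, 74]
-14 [63, 85, 88, 89, 89, 96, 105, 103, 111, 118, 118, 117, 115, 103, 107, 107, 108, 110, 111, 67, 66, 64, 62]
-8 [63, 66, 79, 81, 83, 85, 87, 89, 91, 116, 119, 117, 99, 101, 103, 105, 107, 109, 111, 67, 66, 64, 62]
-2 [63, 66, 79, 81, 83, 85, 87, 89, 91, 117, 120, 119, 100, 101, 103, 105, 107, 109, 111, 67, 66, 64, 62]
4 [63, 66, 79, 81, 83, 85, 87, 89, 91, 114, 118, 116, 99, 101, 103, 105, 107, 109, 111, 67, 66, 64, 62]
10 [63, 66, 78, 81, 83, 84, 87, 89, 91, 93, 119, 119, 99, 101, 103, 105, 107, 109, 111, 67, 66, 64, 62]
16 [63, 94, 96, 99, 101, 103, 97, 89, 91, 119, 126, 126, 117, 118, 120, 123, 125, 127, 111, 67, 66, 64, 62]
22 [89, 66, 66, 12, 12, 13, 12, 12, 0, 124, 127, 127, 121, 125, 12, 12, 12, 12, 12, 13, 67, 90, 88]
28 [12, 12, 12, 13, 12, 12, 12, 12, 0, 123, 125, 125, 105, 127, 13, 12, 12, 12, 12, 12, 12, 12, 12]
34 [12, 12, 12, 12, 12, 12, 12, 12, 0, 118, 119, 126, 106, 128, 12, 13, 12, 12, 12, 12, 12, 12, 12]
40 [12, 12, 12, 12, 12, 12, 12, 12, 0, 119, 129, 131, 127, 129, 12, 12, 12, 12, 12, 12, 12, 12, 12]
46 [12, 12, 12, 12, 12, 12, 12, 12, 0, 124, 131, 133, 129, 130, 12, 12, 12, 12, 12, 12, 12, 12, 12]
52 [12, 12, 12, 12, 12, 12, 12, 12, 0, 119, 128, 131, 127, 132, 12, 12, 12, 12, 12, 12, 12, 12, 12]
58 [12, 12, 12, 12, 13, 13, 12, 13, 0, 115, 111, 112, 111, 133, 12, 12, 12, 12, 13, 12, 12, 12, 13]
64 [12, 12, 12, 12, 12, 12, 12, 12, 0, 117, 112, 112, 112, 134, 12, 12, 12, 12, 12, 12, 12, 12, 12]
70 [12, 11, 10, 11, 11, 12, 12, 12, 0, 126, 113, 113, 113, 135, 12, 12, 12, 12, 11, 6, 1, 1, 1]
```

View pics/g.png

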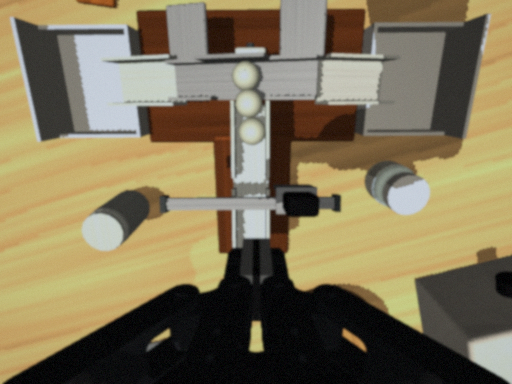

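The close view shows ball 1 at (246,75), sitting mid-trough on the gate. Balls 2 and 3, at (248,103) and (252,131), lean on it, and the stop at (300,202) is clear. I'll let time pass to see whether they creep.

Emit:
step_arm(increments=[0,0,0,0,0,0,0,0,0,0,0,0,0,0,0,0,0,0,0,0,0,0,0,0,0,0,0,0,0,0])

```text
t: 9.75
tcp_pos: [0.588, -0.0457, 0.2693]
ee_rot: [-3.142, -0.0, 2.853]
force: [0.7, -0.0, 0.2]
gripper_width: 0.0002
gripper_force: 0.0
```

Emit:
step_arm(increments=[0,0,0,0,0,0,0,0,0,0,0,0,0,0,0,0,0,0,0,0,0,0,0,0,0,0,0,0,0,0])

```text
t: 10.25
tcp_pos: [0.5879, -0.0457, 0.2693]
ee_rot: [-3.142, -0.0, 2.853]
force: [0.2, 0.7, 0.1]
gripper_width: 0.0001
gripper_force: 0.0
```

```bash
cat > b.py <<'E'
from g import *
def balls():
    p,d=camera('wrist'); W=world('wrist',d,rows,cols); xy=W[:,:2]-[0.495,-0.03]
    S=np.c_[xy@[c,q],xy@[-q,c],W[:,2]].reshape(-1,3)
    o=outline_of('ball1','wrist')
    for k in o[:6]:
        r,cc=np.nonzero(k['mask']); w=world('wrist',d,r,cc); v=w[:,:2]-[.495,-.03]
        print('ball',round(k['score'],2),np.round(k['centre'],1),len(r),'S',np.round([np.median(v@[c,q]),np.median(v@[-q,c]),np.percentile(w[:,2],90)],4))
    return p,S
E
python3 -c "
from b import *
print(telemetry.state()['t'],telemetry.state()['tcp_pos']); p,S=balls(); a=cv2.imread('pics/g.png')[:,:,::-1]
print('diff balls',cv2.absdiff(p[55:150,225:275],np.ascontiguousarray(a[55:150,225:275])).mean(),'elsewhere',cv2.absdiff(p[200:250,100:220],np.ascontiguousarray(a[200:250,100:220])).mean())"
```

```text
10.25 [ 0.58794046 -0.04571699  0.26927418]
ball 0.88 [ 75.9 244.7] 610 S [-0.0023  0.0017  0.1204]
ball 0.84 [105.7 249.7] 617 S [0.0206 0.0045 0.1279]
ball 0.64 [132.  249.3] 589 S [0.044  0.0072 0.1331]
diff balls 2.2786666666666666 elsewhere 2.0684444444444443
```

They are static: ball 1 is wedged by friction between the trough wall and ball 2. Touching the balls is not allowed, so I'll shake the gate by dipping its raised left pad a few mm, staying well short of level, and releasing it quickly.

Emit:
step_arm(increments=[0.72,0.24,0,0,0,0,0.72,0.24,0,0,0,0,0.72,0.24,0,0,0,0,0.72,0.24,0,0,0,0,0,0,0,0,0,0])

```text
t: 10.85
tcp_pos: [0.4593, 0.0429, 0.2695]
ee_rot: [-3.142, -0.003, 2.856]
force: [1.6, 0.2, -0.4]
gripper_width: 0.0002
gripper_force: 0.0
```

Emit:
step_arm(increments=[0,0,0.8,0,0,0,0,0,0.8,0,0,0,0,0,0.8,0,0,0,0,0,0.3,0,0,0,0,0,0,0,0,0])

```text
t: 11.35
tcp_pos: [0.4618, 0.0408, 0.1319]
ee_rot: [-3.14, -0.005, 2.853]
force: [0.2, -0.2, 0.6]
gripper_width: -0.0002
gripper_force: 0.0
```

```bash
python3 -c "
from b import *
s=telemetry.state(); t=s['tcp_pos']; x=t[:2]-[.495,-.03]; print(s['t'],t,'S',x@[c,q],x@[-q,c],s['force'])
gate('top'); d=camera('top')
for k in outline_of('ball1','top'): print(k['score'],k['centre'])"
```

```text
11.35 [0.46176658 0.04081578 0.13191683] S -0.05203726751820378 0.058407681911636596 [ 0.1952249  -0.15318142  0.60916061]
top -0.04 52 0.08415745738037324
top 0.058 0 
tab 43 [[0.083, 0.031, 0.196], [0.09, 0.042, 0.2], [0.097, 0.053, 0.203]]
0.43 [215.1, 256.2]
```

Emit:
step_arm(increments=[0,0,0.2,0,0,0,0,0,0.12,0,0,0,0,0,0.12,0,0,0,0,0,0,0,0,0])

```text
t: 11.9
tcp_pos: [0.4629, 0.0412, 0.1115]
ee_rot: [-3.141, -0.001, 2.853]
force: [0.0, -0.5, -0.3]
gripper_width: -0.0002
gripper_force: 0.0
```

Emit:
step_arm(increments=[0,0,-0.9,0,0,0,0,0,0,0,0,0,0,0,0,0,0,0,0,0,0,0,0,0])

```text
t: 12.3
tcp_pos: [0.4631, 0.0412, 0.1568]
ee_rot: [-3.141, -0.001, 2.853]
force: [-0.7, -0.1, 0.2]
gripper_width: 0.0002
gripper_force: 0.0
```

```bash
cat > v.py <<'E'
from b import *
print(telemetry.state()['t']); p,S=gate('scene')
for cam in('scene','wrist'):
    if cam=='wrist': p,d=camera(cam)
    else: p,d=camera('scene')
    for k in outline_of('ball1',cam)[:5]:
        r,cc=np.nonzero(k['mask']); w=world(cam,d,r,cc); v=w[:,:2]-[.495,-.03]
        print(cam,round(k['score'],2),np.round(k['centre']),'S',np.round([np.median(v@[c,q]),np.median(v@[-q,c]),np.percentile(w[:,2],90)],3))
E
python3 v.py
```

```text
12.3
scene -0.04 46 0.08344386139584212
scene 0.058 76 0.11077369038818616
tab 58 [[0.083, 0.03, 0.192], [0.094, 0.041, 0.199], [0.099, 0.053, 0.204]]
scene 0.56 [194. 236.] S [0.02  0.003 0.126]
scene 0.49 [204. 219.] S [ 0.001 -0.048  0.108]
scene 0.36 [196. 227.] S [ 0.    -0.014  0.117]
wrist 0.97 [271.  72.] S [-0.005 -0.077  0.098]
```

The dip freed the jam and balls are rolling right. I'll wait.

Emit:
step_arm(increments=[0,0,-0.5,0,0,0,0,0,-0.5,0,0,0,0,0,0,0,0,0,0,0,0,0,0,0,0,0,0,0,0,0])

```text
t: 13.05
tcp_pos: [0.4628, 0.0412, 0.2063]
ee_rot: [-3.141, -0.002, 2.853]
force: [-0.2, -0.3, -0.1]
gripper_width: 0.0
gripper_force: 0.0
```

Emit:
step_arm(increments=[0,0,0,0,0,0,0,0,0,0,0,0,0,0,0,0,0,0,0,0,0,0,0,0,0,0,0,0,0,0])

```text
t: 13.55
tcp_pos: [0.4635, 0.0412, 0.2072]
ee_rot: [-3.142, -0.0, 2.853]
force: [-0.6, -0.7, 0.2]
gripper_width: 0.0001
gripper_force: 0.0
```

```bash
python3 v.py; python3 -c "
from h import *
p,d=camera('scene');cv2.imwrite('pics/i.png',cv2.resize(p[120:300,130:370],(800,600),interpolation=2)[:,:,::-1])"
```

```text
13.55
scene -0.04 46 0.0842235352578721
scene 0.058 76 0.11021891825697697
tab 54 [[0.083, 0.031, 0.193], [0.092, 0.041, 0.199], [0.099, 0.053, 0.203]]
scene 0.48 [245. 176.] S [ 0.003 -0.212  0.029]
scene 0.48 [244. 186.] S [ 0.005 -0.189  0.031]
wrist 0.78 [221.  40.] S [ 0.002 -0.183  0.029]
wrist 0.73 [214.  18.] S [-0.004 -0.206  0.029]
wrist 0.72 [180.  62.] S [-0.043 -0.144  0.03 ]
```

View pics/i.png

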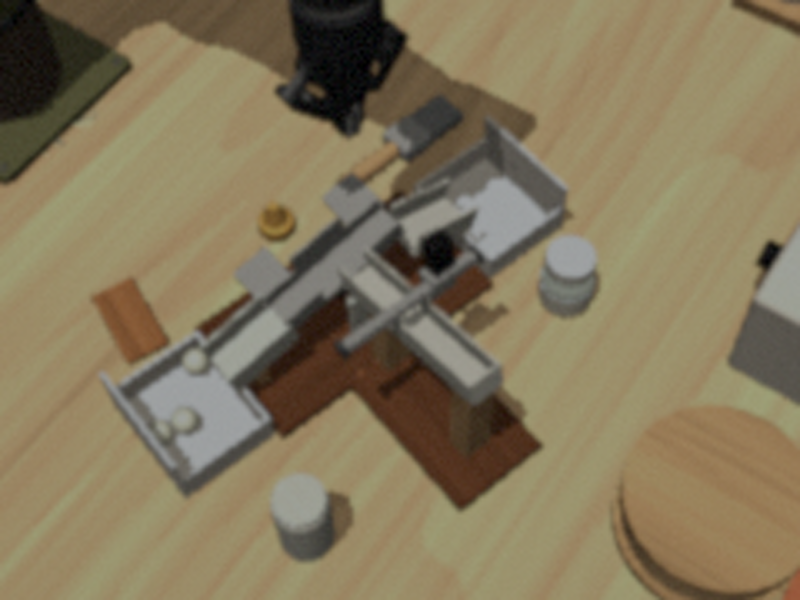

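All three balls are in the right tray, at (195,360), (187,420) and (163,432). The gate is still set right, the stop is clear and the arm touches nothing. I'll wait a few seconds for the balls to settle, then hand in.

Emit:
step_arm(increments=[0,0,0,0,0,0,0,0,0,0,0,0,0,0,0,0,0,0,0,0,0,0,0,0,0,0,0,0,0,0])

```text
t: 14.35
tcp_pos: [0.4636, 0.0413, 0.2073]
ee_rot: [3.142, 0.0, 2.853]
force: [0.1, -0.2, -0.6]
gripper_width: 0.0005
gripper_force: 0.0
```

Emit:
step_arm(increments=[0,0,0,0,0,0,0,0,0,0,0,0,0,0,0,0,0,0,0,0,0,0,0,0,0,0,0,0,0,0])

```text
t: 14.85
tcp_pos: [0.4636, 0.0413, 0.2073]
ee_rot: [3.142, -0.0, 2.853]
force: [-0.3, 0.0, -0.5]
gripper_width: 0.0003
gripper_force: 0.0
```

Emit:
step_arm(increments=[0,0,0,0,0,0,0,0,0,0,0,0,0,0,0,0,0,0,0,0,0,0,0,0,0,0,0,0,0,0])

```text
t: 15.35
tcp_pos: [0.4636, 0.0413, 0.2073]
ee_rot: [3.142, 0.0, 2.853]
force: [0.3, -0.0, -0.4]
gripper_width: 0.0004
gripper_force: 0.0
```

Emit:
step_arm(increments=[0,0,0,0,0,0,0,0,0,0,0,0,0,0,0,0,0,0,0,0,0,0,0,0,0,0,0,0,0,0])

```text
t: 15.85
tcp_pos: [0.4636, 0.0412, 0.2073]
ee_rot: [3.142, 0.0, 2.853]
force: [0.5, -0.8, 0.3]
gripper_width: 0.0004
gripper_force: 0.0
```

```bash
python3 v.py; python3 v.py
```

```text
15.85
scene -0.04 49 0.08384088667789748
scene 0.058 74 0.11052341103262006
tab 58 [[0.083, 0.031, 0.192], [0.093, 0.04, 0.2], [0.1, 0.053, 0.204]]
scene 0.59 [197. 262.] S [0.098 0.039 0.201]
scene 0.54 [246. 179.] S [ 0.004 -0.212  0.03 ]
wrist 0.92 [212.  19.] S [-0.005 -0.206  0.029]
wrist 0.69 [223.  39.] S [ 0.001 -0.183  0.029]
wrist 0.62 [182.  66.] S [-0.042 -0.144  0.03 ]
16.1
scene -0.04 48 0.08409998550549763
scene 0.058 74 0.11121685077795217
tab 52 [[0.084, 0.031, 0.193], [0.092, 0.04, 0.2], [0.098, 0.053, 0.203]]
scene 0.57 [247. 182.] S [ 0.006 -0.189  0.03 ]
scene 0.54 [245. 175.] S [ 0.004 -0.212  0.029]
scene 0.53 [215. 168.] S [-0.128 -0.17   0.011]
wrist 0.85 [213.  21.] S [-0.004 -0.206  0.029]
wrist 0.45 [181.  64.] S [-0.043 -0.144  0.03 ]
```

```bash
python3 -c "
from station import ticket; print(ticket.job_done())"
```

```text
the job is handed in; nothing more can be done
None
```

I rocked the gate to its right side and pushed the stop clear; all three balls rest in the right tray, and the job is handed in (about 16 s), though the balls first jammed on the gate and I freed them by briefly dipping its raised left pad, without touching the balls.

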